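# Move the test cartridge from the incubator to the reader

## Task

The test cartridge has finished warming in the incubator (the grey finned block) and must be read: press it down to release the push-push catch so that it pops up, lift it out, stand it in the slot on top of the white reader and press it down until the reader's catch holds it down after you let go. Press gently, never harder than about 20 N, do not pull the cartridge out while the incubator's catch still holds it, and leave the dropper bottle and the specimen cup standing.

Things in the scene. Friction and masses are not known exactly. Their poses are not given: they have to be found in the camera images.
- cartridge_centre (a point): Centre of the test cartridge: flat upright white block, 14 mm (its x) by 44 mm (its y) by 83 mm high (its z), dark window low on the broad faces, grey ribs near the flat top. Point half-way up: top 41.5 mm above it. Lowest 4 mm 1.4 mm slimmer on each side. 40 to 90 g. Starts caught down in the incubator's slot, top 24 mm proud of the housing; stands loose on the platform.
- incubator: Grey block 120 (x) by 100 (y; 116 over the aluminium fins on its flanks) by 95 mm high, fixed. Origin: centre of its footprint on the worktop; x to its back, z up. An upright slot 17 mm (x) by 47 mm (y) runs down from the middle of its flat top, axis through the origin; the mouth, in a black frame, widens at 45 degrees over the upper 3.5 mm.
- incubator_platform: Spring platform under the cartridge in the incubator; origin: centre of its top face, 50 mm above the worktop when up (cartridge 38 mm proud), 36 when caught (24 proud). Pushed 4 to 5 mm beyond caught and let go, it rises fully. Pushing the cartridge takes 2 N at the top, 6 to 8 N after 20 to 28 mm; a hard rubber stop (15 N per mm) lies 1 mm beyond the trip: 11 N is a full stroke.
- reader: White box 110 (x) by 150 (y) by 95 mm high with a leaning dark screen on its front, fixed. Origin: centre of its footprint on the worktop; x to its back, z up. The same kind of upright slot, 17 mm (x) by 47 mm (y), mouth widening at 45 degrees, runs down from the middle of its flat top, axis through the origin.
- reader_platform: Spring platform in the reader's slot, same springs and stop; origin: centre of its top face, starts up, 50 mm above the worktop. The catch trips 15 to 28 mm down (differs per unit, unseen); let go, it comes back 4 to 5 mm and stays caught. A push that stops short comes all the way back up; a second full push frees it again. Over 20 N on it damages it.
- dropper_mid (a point): Bystander: brown dropper bottle with black bulb, 33 mm across and 102 mm high, point half-way up.
- cup_mid (a point): Bystander: specimen cup with wide screw lid, 57 mm across and 61 mm high, point half-way up.
Mind the look-alikes: they are no part of the job. There is more than one size of the incubator; the job needs the larger.

How it is judged:
By the outcome, as a careful person would: the job done as asked, in the order asked, and still so for the second after the job is handed in, with the robot touching nothing.
It also fails if it takes over 58 s, if anything falls off the work surface, if the arm or the gripper's body presses on something with over 40 N, if the wrist force passes 120 N, or if a joint passes its speed limit or range.

## Robot

A 6-joint arm with a two-finger parallel gripper is mounted at the origin on the work surface; the furniture and walls round the work are solid. World frame = base frame: x ahead of the robot, y to its left, z up, the work surface at z = 0. Lengths are in mm, angles in rad, forces in N, time in s.
With the tool pointing down it reaches from about 400 to 825 mm from the base axis. Payload 7 kg.
Tool frame: the origin (TCP) lies at the very end of the fingers, on their centre line; the grasp point (between the pads) lies 19 mm behind it; z points along the fingers, y is the direction in which the jaws open and shut (so a half turn about z gives the same grasp; the last joint's range is limited). The gripper opens to 88 mm and grips with 3 to 60 N. Pads are 19 mm wide; open, the fingers measure 130 mm over their backs; the gripper's body (78 mm by 193 mm) begins 47 mm behind the grasp point.
Start: joints at [-0.836, 0.359, 0.012, 0, -1.224, -0.288], TCP at [291.627, -608.727, 226.561] pointing down, gripper open.
Joint ranges: [-3.07, 3.07], [-1.43, 2.12], [-1.02, 1.25], [-3.03, 1.67], [-3.05, -0], [-3.03, 3.03]. Speed limits (rad/s): [2.39, 2.39, 3.01, 3.14, 3.14, 3.14].

## Interface

Orientations are given as a unit quaternion [x, y, z, w].
In Python, from plant import bot gives the robot as it stands. Calls block until the motion is done:
- bot.move_ptp(position, orientation): joint-space move of the TCP to a pose.
- bot.line_to(position, velocity=150, ori=None): straight line of the TCP; ori=None keeps the orientation; velocity is the mean speed in mm/s.
- bot.move_joints(angles): joint-space move.
- bot.move_gripper(opening, force=None): finger opening in mm; force is the grip in N (None keeps the last); returns when the fingers have stopped.
- bot.pause(seconds).
- bot.solve_ik(position, orientation): joint angles nearest the present ones, or None.
- bot.read_state(): the state.
- bot.camera(name): name is "side" or "top" or "wrist"; returns the picture (384x512x3 uint8, red, green, blue); there is no depth.
- bot.get_calibration(name): a dict with "fx", "fy", "cx", "cy" (pixels), "view" (4x4, takes a point from world to camera coordinates); the wrist camera has in their place "T_tool_cam" (4x4, takes a point from camera to tool coordinates, whose origin is the TCP and whose axes are the flange's). Camera axes: x right, y up, looking along -z (the intrinsics and any distortion apply to the point x, -y, -z); pixel columns grow to the right and rows downward; lengths in mm; the calibration is good to about 2 mm. A picture is of the moment at which its call begins: read the wrist's pose just before it. get_calibration takes no time and is no camera call.
A pose or a line that the arm cannot do raises bot.Unreachable and nothing moves.
- bot.close_job(): hands the job in, once; it reports no verdict.
The state is a dict: "t": time; "joint_pos": joint angles; "qvel": joint speeds; "tau": joint torques, N m; "tcp_pos": TCP position; "eef_rot": TCP orientation; "contact_force": force on the tool from outside, world axes, zero at the start; "moment": the same for the moment, N m; "width": finger opening in mm.
Only numpy, scipy, OpenCV 4.12 (cv2) and the standard library are available. Lean on these libraries where they do the work, as an engineer would, in place of code of your own. Each camera call takes 0.05 s, during which the arm holds its last target.

## Working session

There is one attempt and no reset: what is moved stays moved. The work goes in short steps, each a Python script; the robot and the scene stay as the last script left them, time stands still between calls to the robot, and variables do not carry over. Pictures are saved under pics/ and viewed, and the job is handed in when it is done.

```bash
ls; mkdir -p pics; python3 - <<'E'
from plant import bot
import cv2
for n in("side","top","wrist"):
    s=bot.read_state(); im=bot.camera(n); cv2.imwrite(f"pics/{n}0.png",im[:,:,::-1]); c=bot.get_calibration(n); print(n,c)
print(s)
E
```

```text
pics
side {'fx': 404.5139955236235, 'fy': 404.5139955236235, 'cx': 253.65373450304983, 'cy': 195.46532499261582, 'view': array([[-9.99702660e-01, -2.43279456e-02,  1.65633797e-03,
         5.20801310e+02],
       [ 1.46344986e-02, -5.44264365e-01,  8.38786106e-01,
        -1.83074565e+02],
       [-1.95044571e-02,  8.38560941e-01,  5.44458561e-01,
        -1.22016404e+03],
       [ 0.00000000e+00,  0.00000000e+00,  0.00000000e+00,
         1.00000000e+00]])}
top {'fx': 391.64170385219734, 'fy': 391.64170385219734, 'cx': 256.0720757633293, 'cy': 186.23039507773908, 'view': array([[-6.17881394e-03, -9.99980514e-01,  8.90994814e-04,
        -1.81023210e+02],
       [ 9.85854739e-01, -5.94229017e-03,  1.67496632e-01,
        -5.51449814e+02],
       [-1.67488074e-01,  1.91332199e-03,  9.85872245e-01,
        -1.52525998e+03],
       [ 0.00000000e+00,  0.00000000e+00,  0.00000000e+00,
         1.00000000e+00]])}
wrist {'fx': 343.6513337098253, 'fy': 343.6513337098253, 'cx': 250.64621163205732, 'cy': 194.23660627949195, 'T_tool_cam': array([[ 9.16568804e-05,  9.54343675e-01,  2.98710801e-0
[... 258 characters left out ...]
         1.00000000e+00]])}
{'t': 0.1, 'joint_pos': array([-8.35914441e-01,  3.59298017e-01,  1.11599277e-02, -2.85566017e-04,
       -1.22413408e+00, -2.88107429e-01]), 'qvel': array([-0.00028961, -0.00129191,  0.00268442,  0.00265814, -0.00070509,
        0.0010752 ]), 'tau': array([-1.03068956e-03, -5.84162271e+01,  2.93751866e+01,  7.01559573e+00,
        1.01776875e-02, -6.05067135e-05]), 'tcp_pos': array([ 291.41902007, -608.36005378,  225.73580093]), 'eef_rot': array([-2.21486487e-01,  9.75163152e-01,  7.09190023e-04, -2.44126684e-04]), 'contact_force': array([ 0.56267571,  0.46751766, -0.45461573]), 'moment': array([ 0.01692092,  0.02907508, -0.00687706]), 'width': 87.98745476803525}
```

View pics/side0.png

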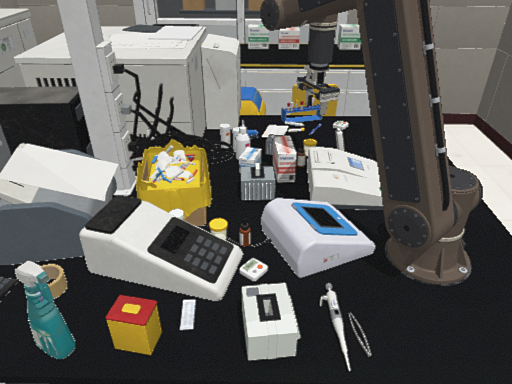

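View pics/top0.png

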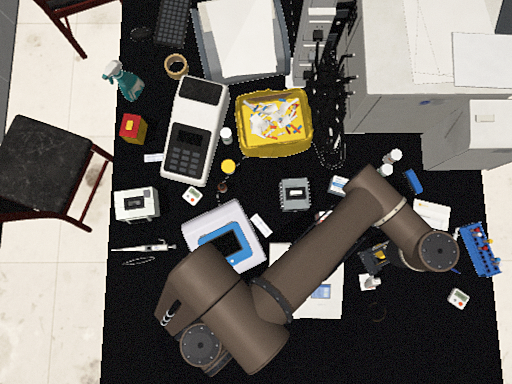

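View pics/wrist0.png

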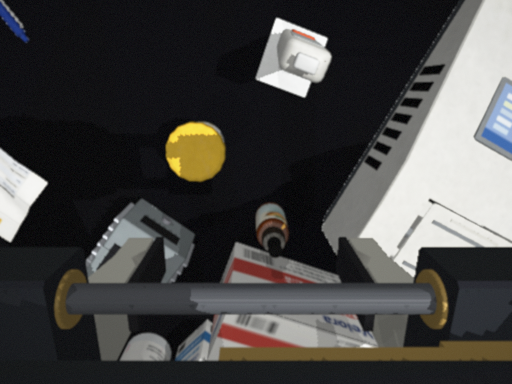

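```bash
python3 - <<'E'
import cv2
t=cv2.imread("pics/top0.png"); s=cv2.imread("pics/side0.png")
cv2.imwrite("pics/c1.png",cv2.resize(t[150:310,260:480],None,fx=3.6,fy=3.6,interpolation=2))
cv2.imwrite("pics/c2.png",cv2.resize(s[110:280,170:350],None,fx=3.5,fy=3.5,interpolation=2))
a=cv2.resize(t[150:250,100:250],None,fx=4,fy=4,interpolation=2)
b=cv2.resize(s[270:370,220:320],None,fx=4,fy=4,interpolation=2)
cv2.imwrite("pics/c3.png",a);cv2.imwrite("pics/c4.png",b)
E
```

```text
(no output)
```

View pics/c1.png

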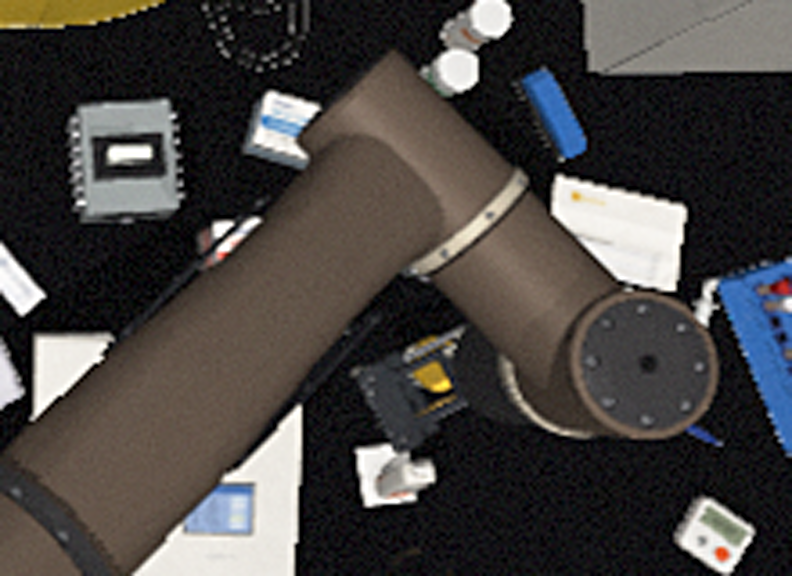

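View pics/c2.png

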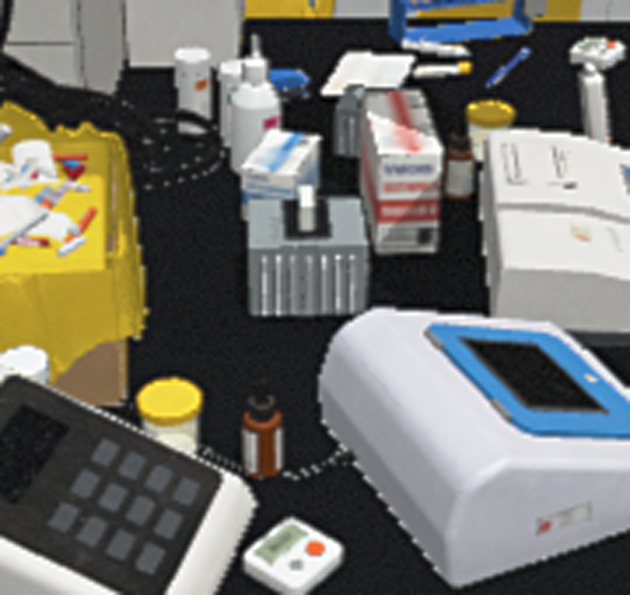

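View pics/c3.png

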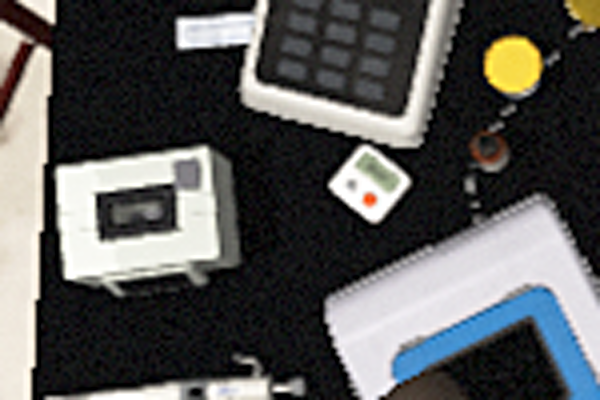

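View pics/c4.png

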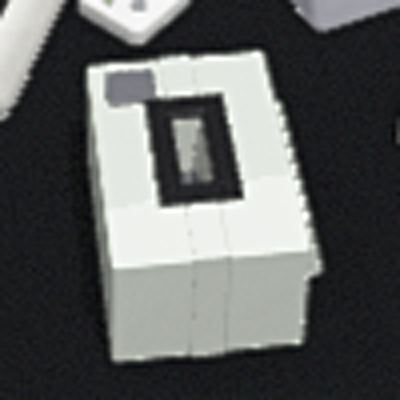

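```bash
cat > h.py <<'E'
from plant import bot
import numpy as np, cv2
from scipy.spatial.transform import Rotation as R
def cam(n,state=None):
    c=bot.get_calibration(n)
    if n=="wrist":
        T=np.eye(4);T[:3,:3]=R.from_quat(state["eef_rot"]).as_matrix();T[:3,3]=state["tcp_pos"]
        V=np.linalg.inv(T@c["T_tool_cam"])
    else: V=c["view"]
    return c,V
def cast(cv,uv,z):
    c,V=cv; uv=np.atleast_2d(uv).astype(float)
    d=np.c_[(uv[:,0]-c["cx"])/c["fx"],-(uv[:,1]-c["cy"])/c["fy"],-np.ones(len(uv))]
    Rm=V[:3,:3]; o=-np.linalg.inv(Rm)@V[:3,3]; w=d@np.linalg.inv(Rm).T
    return o+w*((z-o[2])/w[:,2])[:,None]
def proj(cv,P):
    c,V=cv; p=np.atleast_2d(P)@V[:3,:3].T+V[:3,3]
    return np.c_[c["cx"]+c["fx"]*p[:,0]/-p[:,2],c["cy"]-c["fy"]*p[:,1]/-p[:,2]]
def down(yaw): # jaw axis (tool y) direction: tool z down
    # tool y = (cos yaw, sin yaw,0)
    y=np.array([np.cos(yaw),np.sin(yaw),0]);z=np.array([0,0,-1.]);x=np.cross(y,z)
    return R.from_matrix(np.c_[x,y,z]).as_quat()
E
python3 - <<'E'
from h import *
t=cam("top");s=cam("side")
f=lambda x,y:(260+x/3.6,150+y/3.6)
print("inc cart top top-view z119",cast(t,f(130,153),119))
print("inc frame corners",cast(t,[f(93,137),f(165,133),f(166,175),f(98,180)],95))
g=lambda x,y:(100+x/4,150+y/4)
print("reader slot",cast(t,[g(97,193),g(173,184),g(177,232),g(101,240)],95))
print("reader top corners",cast(t,[g(57,165),g(210,147),g(222,265),g(68,282)],95))
h=lambda x,y:(220+x/4,270+y/4)
print("reader slot side",cast(s,[h(147,98),h(222,95),h(243,198),h(160,205)],95))
k=lambda x,y:(170+x/3.5,110+y/3.5)
print("inc side cart top",cast(s,k(306,187),119))
for n,uv in dict(cupA=(228,167),dropA=(223,187)).items(): print(n,cast(t,uv,61 if 'cup' in n else 100))
w=cam("wrist",bot.read_state())
print("wrist: cupB",cast(w,(195,150),61),"drB",cast(w,(272,245),100))
print("wrist grey block",cast(w,[(130,205),(195,235)],90))
E
```

```text
inc cart top top-view z119 [[ 512.8457813  -336.87908639  119.        ]]
inc frame corners [[ 534.22104846 -299.87713304   95.        ]
 [ 538.12937219 -377.71119949   95.        ]
 [ 492.37287898 -377.52908808   95.        ]
 [ 487.39958185 -304.36113808   95.        ]]
reader slot [[498.0408186  325.71828715  95.        ]
 [506.38652709 252.63930768  95.        ]
 [459.67696071 246.82654912  95.        ]
 [452.38720668 319.58320956  95.        ]]
reader top corners [[525.67949444 365.86465991  95.        ]
 [542.48870051 218.22797264  95.        ]
 [427.59536387 202.34481608  95.        ]
 [412.19186679 349.16159044  95.        ]]
reader slot side [[507.49027337 256.84585339  95.        ]
 [462.81482225 253.30189041  95.        ]
 [452.73267962 329.69987133  95.        ]
 [498.87235522 335.72716851  95.        ]]
inc side cart top [[ 516.0783848  -351.58819399  119.        ]]
cupA [[626.77055209 -72.29161549  61.        ]]
dropA [[539.00974485 -56.15810927 100.        ]]
wrist: cupB [[ 292.28723312 -666.48584912   61.        ]] drB [[ 333.40284513 -566.85086073  100.        ]]
wrist grey block [[ 357.37293347 -698.08703501   90.        ]
 [ 359.26498115 -633.48289376   90.        ]]
```

```bash
python3 - <<'E'
from h import *
for p,y in (((513,-342,230),3.4),((513,-342,100),3.4),((479,288,230),6.5),((479,288,100),6.5)):
    for a in (0,180):
        q=bot.solve_ik(np.array(p,float),down(np.radians(y+a))); print(p,a,None if q is None else np.round(q,2))
E
```

```text
(513, -342, 230) 0 [-0.27  0.26 -0.12  0.   -1.19 -2.81]
(513, -342, 230) 180 [-0.27  0.26 -0.12  0.   -1.19  0.33]
(513, -342, 100) 0 [-0.27  0.37 -0.28  0.   -0.92 -2.81]
(513, -342, 100) 180 [-0.27  0.37 -0.28  0.   -0.92  0.33]
(479, 288, 230) 0 [ 0.89  0.17 -0.24  0.   -1.16  2.36]
(479, 288, 230) 180 [ 0.89  0.17 -0.24  0.   -1.16 -0.78]
(479, 288, 100) 0 [ 0.89  0.29 -0.41  0.   -0.87  2.36]
(479, 288, 100) 180 [ 0.89  0.29 -0.41  0.   -0.87 -0.78]
```

```bash
python3 - <<'E'
from h import *
bot.move_ptp([513,-342,240],down(np.radians(183.4)))
bot.pause(0.3)
s=bot.read_state();im=bot.camera("wrist");np.save("w_inc.npy",np.r_[s["tcp_pos"],s["eef_rot"]])
cv2.imwrite("pics/w_inc.png",im[:,:,::-1]);print(s["t"],s["tcp_pos"],s["contact_force"],proj(cam("wrist",s),[[513,-342,95]]))
im=bot.camera("top");cv2.imwrite("pics/top1.png",im[:,:,::-1])
bot.move_ptp([479,288,240],down(np.radians(186.5)))
bot.pause(0.3)
s=bot.read_state();im=bot.camera("wrist");np.save("w_rd.npy",np.r_[s["tcp_pos"],s["eef_rot"]])
cv2.imwrite("pics/w_rd.png",im[:,:,::-1]);print(s["t"],s["tcp_pos"],s["contact_force"])
E
```

```text
1.7583 [ 512.57712049 -342.69769679  239.87604146] [-0.34189501  0.48633709  0.78815199] [[249.71245755 180.85818661]]
4.4083 [479.2265375  287.65758141 239.99697295] [ 0.35795001  0.78415965 -0.43849483]
```

View pics/w_inc.png

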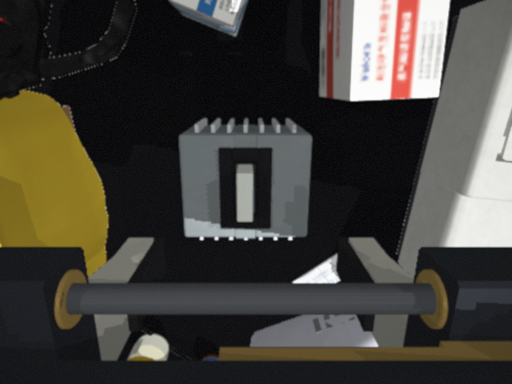

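View pics/w_rd.png

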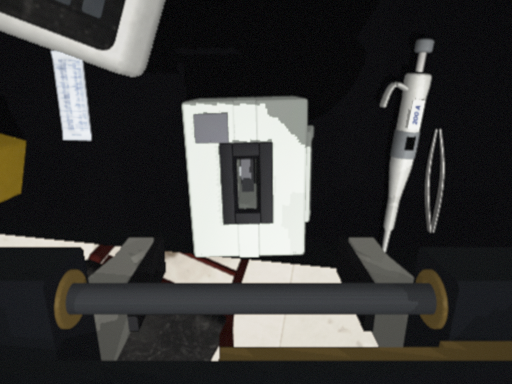

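```bash
python3 - <<'E'
from h import *
for n in("inc","rd"):
    im=cv2.imread(f"pics/w_{n}.png");p=np.load(f"w_{n}.npy");cv_=cam("wrist",dict(tcp_pos=p[:3],eef_rot=p[3:]))
    g=cv2.GaussianBlur(im.max(2),(3,3),0)
    roi=np.zeros_like(g);roi[138:232,205:290]=1
    m=((g<70)&(roi>0)).astype(np.uint8)
    cs,_=cv2.findContours(m,cv2.RETR_EXTERNAL,cv2.CHAIN_APPROX_NONE)
    c=cv2.convexHull(max(cs,key=cv2.contourArea)); r=cv2.minAreaRect(c)
    b=cv2.boxPoints(r);P=cast(cv_,b,95)[:,:2];print(n,r,"ctr",P.mean(0));e=np.diff(np.r_[P,P[:1]],axis=0)
    print(np.c_[np.linalg.norm(e,axis=1),np.degrees(np.arctan2(e[:,1],e[:,0]))])
    cv2.drawContours(im,[np.int32(b)],0,(0,0,255),1)
    if n=="inc":
        m=((im.min(2)>120)).astype(np.uint8)[160:228,228:262]
        c=cv2.findContours(m,0,1,offset=(228,160))[0];c=max(c,key=cv2.contourArea);r=cv2.minAreaRect(c);print(r)
        P=cast(cv_,cv2.boxPoints(r),119)[:,:2];print("cart",P.mean(0),P)
        im[np.s_[:]];cv2.drawContours(im,[np.int32(cv2.boxPoints(r))],0,(0,255,0),1)
    cv2.imwrite(f"pics/m_{n}.png",cv2.resize(im[120:250,170:320],None,fx=4,fy=4,interpolation=0))
E
```

```text
inc ((244.5, 187.5), (81.0, 53.0), 90.0) ctr [ 517.32765423 -333.95968535]
[[  47.02061802 -176.68924052]
 [  77.74354228   94.33804033]
 [  50.61292092    3.29518716]
 [  77.74837994  -88.30959978]]
((244.5, 193.49998474121094), (54.99999237060547, 14.999998092651367), 90.0)
cart [ 517.07841782 -336.49319802] [[ 524.59021214 -360.65013978]
 [ 512.14831676 -361.36912731]
 [ 509.24595505 -312.35356323]
 [ 522.32918733 -311.59996175]]
rd ((245.61404418945312, 182.27066040039062), (79.38687133789062, 50.19169616699219), 88.9583740234375) ctr [483.02890364 291.52176823]
[[  44.37972078 -172.50072234]
 [  75.45929704   98.47134607]
 [  47.68331194    7.56419692]
 [  75.52957274  -84.03582792]]
```

View pics/m_inc.png

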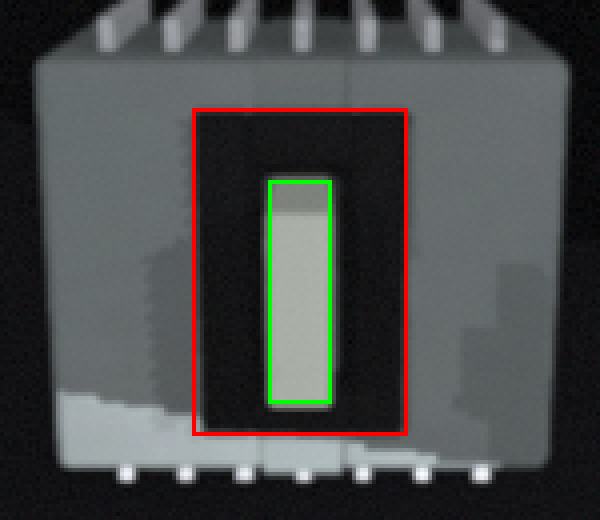

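View pics/m_rd.png

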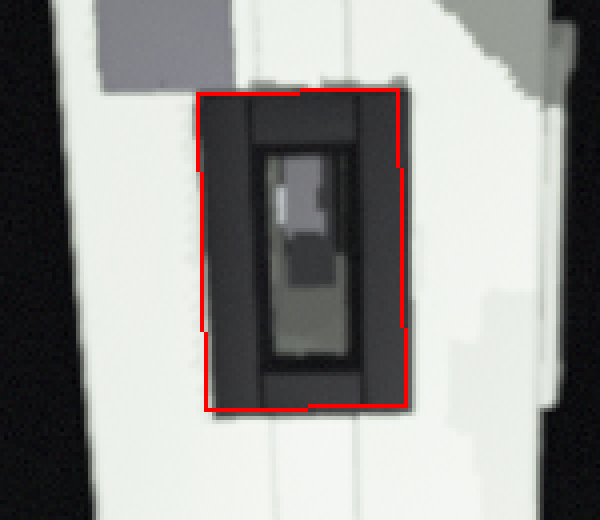

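```bash
python3 - <<'E'
from h import *
f=lambda a:np.c_[170+np.array(a)[:,0]/4-.5,120+np.array(a)[:,1]/4-.5]
def go(n,a,z):
    p=np.load(f"w_{n}.npy");cv_=cam("wrist",dict(tcp_pos=p[:3],eef_rot=p[3:]))
    P=cast(cv_,f(a),z)[:,:2];e=P-np.roll(P,1,0)
    print(n,P.mean(0),np.linalg.norm(e,axis=1),np.degrees(np.arctan2(e[:,1],e[:,0]))); 
go("inc",[(195,112),(408,110),(406,430),(200,432)],95)
go("inc",[(266,212),(333,212),(333,408),(267,408)],119)
go("rd",[(200,92),(407,87),(411,411),(214,416)],95)
go("rd",[(250,145),(358,144),(362,370),(262,373)],95)
E
```

```text
inc [ 516.82430018 -334.26472963] [76.76167446 47.25714293 76.70471265 49.15086211] [ -87.40700884 -176.14863067   94.00668974    3.89651828]
inc [ 516.97225634 -333.48425457] [44.01929092 13.99769272 44.02054457 14.42216709] [ -87.1263211  -176.69389905   93.42617785    3.29652407]
rd [482.19420094 291.58419424] [77.12690903 45.74361734 76.9887329  46.84538105] [ -82.61777134 -172.15914178   98.20120672    8.00869953]
rd [482.1086866  292.40967489] [54.39039844 24.14832784 53.84962847 23.55092065] [ -81.48957409 -173.00808669   97.88358999    8.27702603]
```

```bash
cat >> h.py <<'E'
def press(xy,z0,zmin,fstop=10.5,step=0.6):
    f0=bot.read_state()["contact_force"][2]; z=z0; log=[]
    while z>zmin:
        z-=step; bot.line_to([xy[0],xy[1],z],velocity=12)
        s=bot.read_state(); f=s["contact_force"][2]-f0; log.append((round(z,1),round(s["tcp_pos"][2],2),round(f,2)))
        if f>4: step=min(step,0.4)
        if f>fstop: break
    print(log, s["t"]); return log
E
python3 - <<'E'
from h import *
q=down(np.radians(183.4))
bot.move_ptp([517,-334,190],q)
bot.move_gripper(0,force=20)
bot.line_to([517,-334,124],velocity=80); bot.pause(0.3)
s=bot.read_state();print(s["t"],s["tcp_pos"],s["contact_force"],s["width"])
press((517,-334),122,111.5)
bot.line_to([517,-334,142],velocity=40); bot.pause(.2)
bot.line_to([517,-334,240],velocity=150); bot.pause(.2)
s=bot.read_state();im=bot.camera("wrist");cv2.imwrite("pics/w2.png",im[:,:,::-1]);print(s["t"],s["tcp_pos"],s["contact_force"])
E
```

```text
9.3917 [ 517.1547576  -334.07279972  124.39870535] [ 0.25690765 -0.26562793 -0.30209834] 0.5385075580294926
[(121.4, np.float64(121.25), np.float64(0.43)), (120.8, np.float64(120.76), np.float64(-0.45)), (120.2, np.float64(120.15), np.float64(-0.47)), (119.6, np.float64(119.75), np.float64(1.03)), (119.0, np.float64(119.45), np.float64(4.02)), (118.6, np.float64(118.87), np.float64(4.71)), (118.2, np.float64(118.31), np.float64(4.81)), (117.8, np.float64(117.88), np.float64(5.83)), (117.4, np.float64(117.44), np.float64(5.15)), (117.0, np.float64(117.08), np.float64(6.03)), (116.6, np.float64(116.69), np.float64(5.57)), (116.2, np.float64(116.3), np.float64(6.03)), (115.8, np.float64(115.94), np.float64(5.86)), (115.4, np.float64(115.52), np.float64(5.36)), (115.0, np.float64(115.14), np.float64(6.61)), (114.6, np.float64(114.78), np.float64(5.92)), (114.2, np.float64(114.4), np.float64(6.03)), (113.8, np.float64(114.08), np.float64(6.79)), (113.4, np.float64(113.94), np.float64(7.7)), (113.0, np.float64(113.84), np.float64(8.82)), (112.6, np.float64(113.72), np.float64(10.64))] 14.7583
16.8417 [ 516.55713336 -333.83416891  238.8092848 ] [-0.54035346 -0.30005991 -0.77131546]
```

View pics/w2.png

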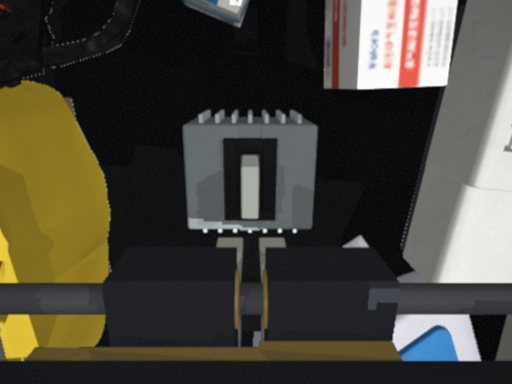

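```bash
python3 - <<'E'
import cv2
im=cv2.imread("pics/w2.png");cv2.imwrite("pics/w2c.png",cv2.resize(im[100:240,170:330],None,fx=4,fy=4,interpolation=0))
E
```

```text
(no output)
```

View pics/w2c.png

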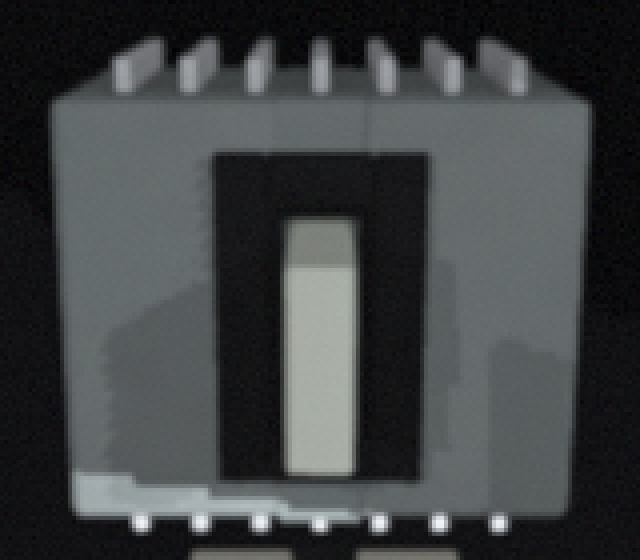

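```bash
python3 - <<'E'
from h import *
s=bot.read_state();P=cast(cam("wrist",s),[(249.6,192.3)],133)[0];print("cart",P)
x,y=517,-334
bot.move_gripper(40)
bot.line_to([x,y,101],velocity=110); bot.pause(.1)
s=bot.read_state();print(s["tcp_pos"],s["contact_force"],s["t"])
bot.move_gripper(5,force=20); bot.pause(.1)
s=bot.read_state();print(s["width"],s["contact_force"],s["t"],s["tcp_pos"])
bot.line_to([x,y,130],velocity=60)
s=bot.read_state();print(s["width"],s["contact_force"])
bot.line_to([x,y,240],velocity=150)
s=bot.read_state();print(s["width"],s["contact_force"],s["t"])
im=bot.camera("wrist");cv2.imwrite("pics/w3.png",im[:,:,::-1])
im=bot.camera("side");cv2.imwrite("pics/s3.png",cv2.resize(im[60:240,170:350,::-1],None,fx=3,fy=3))
E
```

```text
cart [ 517.04828782 -334.11108224  133.        ]
[ 517.41578463 -334.13947929  101.77023589] [ 0.0983241   0.4336569  -0.31983433] 19.2583
13.977898791656514 [ 0.01975437  0.13217652 -0.20257772] 19.9083 [ 517.06052003 -333.97324955  101.04561973]
13.777067145633339 [-0.76023361  0.18855084 -0.59318206]
13.920436204793203 [-0.4534056  -0.83000761 -0.84688605] 21.425
```

View pics/w3.png

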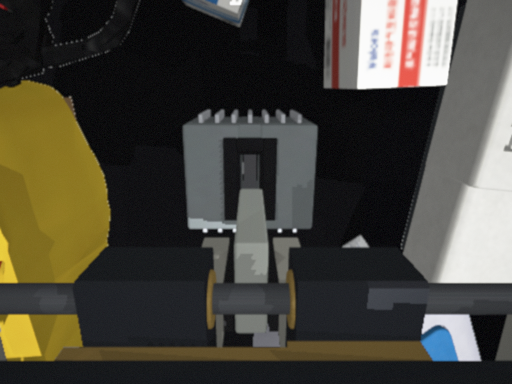

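View pics/s3.png

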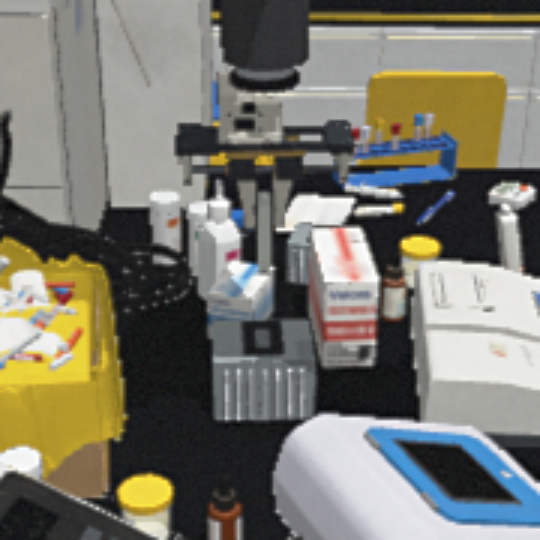

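```bash
python3 - <<'E'
from h import *
x,y=482.2,292
q=down(np.radians(187.7))
bot.move_ptp([x,y,240],q)
bot.line_to([x,y,160],velocity=120); bot.pause(.3)
s=bot.read_state();print(s["tcp_pos"],s["contact_force"],s["width"],s["t"]);f0=s["contact_force"]
z=147
bot.line_to([x,y,z],velocity=60)
while z>101:
    z-=2.5 if z>106 else 1
    bot.line_to([x,y,z],velocity=30)
    s=bot.read_state();f=s["contact_force"]-f0; print(round(z,1),np.round(s["tcp_pos"],1),np.round(f,1))
    if np.abs(f).max()>6: print("STOP");break
    if f[2]>2.5 and z<106: break
print(s["t"])
im=bot.camera("side");cv2.imwrite("pics/s4.png",cv2.resize(im[200:384,180:360,::-1],None,fx=3,fy=3))
E
```

```text
[482.36459757 292.18018238 160.56232785] [ 0.31706951  0.3221132  -0.8934249 ] 14.187080319608242 24.8833
144.5 [482.2 292.  144.4] [-0.1 -0.1  0.2]
142.0 [482.1 291.9 141.9] [-0.1 -0.7  1. ]
139.5 [482.1 291.9 139.3] [-0.4  0.   0.1]
137.0 [482.1 291.9 136.8] [-0.3 -0.6  0.3]
134.5 [482.1 291.9 134.3] [-0.1 -1.3  0. ]
132.0 [482.1 291.9 131.8] [-0.  -0.3  0.6]
129.5 [482.1 291.9 129.3] [0.3 0.3 0.3]
127.0 [482.1 291.9 126.8] [-0.6 -0.6  0.1]
124.5 [482.1 291.9 124.3] [-0.1 -0.  -0.2]
122.0 [482.1 291.9 121.8] [-0.  -1.1  0.8]
119.5 [482.1 291.9 119.3] [-0.2 -0.3  0.9]
117.0 [482.1 291.9 116.8] [-0.7 -0.8  1.3]
114.5 [482.1 291.9 114.3] [-0.8 -0.3  0.9]
112.0 [482.1 291.9 111.8] [-1.2 -0.6  0.3]
109.5 [482.1 291.9 109.3] [0.1 0.5 0.6]
107.0 [482.1 291.9 106.8] [-0.6 -0.8  1.2]
104.5 [482.1 291.9 104.3] [-0.2 -0.2  0.5]
103.5 [482.2 292.  103.5] [ 0.5 -0.4 -0. ]
102.5 [482.2 292.  102.4] [ 0.1 -0.2 -0.2]
101.5 [482.2 292.  101.4] [-0.6 -1.2  0.3]
100.5 [482.4 292.1 100.7] [-0.5 -0.3  2.2]
30.5
```

View pics/s4.png

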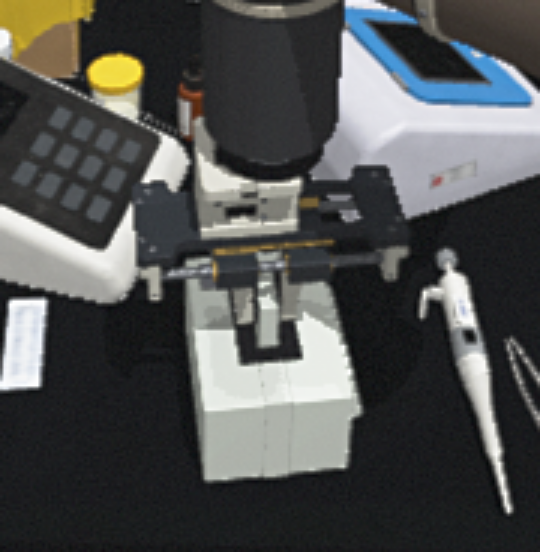

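```bash
python3 - <<'E'
from h import *
x,y=482.2,292
bot.move_gripper(40)
bot.line_to([x,y,145],velocity=100)
bot.move_gripper(0,force=20)
bot.pause(.2); f0=bot.read_state()["contact_force"][2]
bot.line_to([x,y,134],velocity=60)
bot.line_to([x,y,120],velocity=30)
s=bot.read_state();print(s["tcp_pos"],s["contact_force"],s["t"])
z=120
while z>102:
    z-=0.6; bot.line_to([x,y,z],velocity=15)
    s=bot.read_state(); f=s["contact_force"][2]-f0; print(round(z,1),round(s["tcp_pos"][2],2),round(f,2))
    if f>10.3: break
print(s["t"])
bot.line_to([x,y,z+8],velocity=25)
bot.line_to([x,y,240],velocity=180);bot.pause(.2)
s=bot.read_state();im=bot.camera("wrist");cv2.imwrite("pics/w5.png",im[:,:,::-1]);
im=bot.camera("side");cv2.imwrite("pics/s5.png",cv2.resize(im[200:384,180:360,::-1],None,fx=3,fy=3));print(s["t"],s["tcp_pos"])
E
```

```text
[482.38792617 292.08713829 120.24053915] [ 0.10643745 -1.18409164  4.7055586 ] 33.8
119.4 119.61 4.39
118.8 118.9 4.87
118.2 118.25 5.83
117.6 117.66 4.79
117.0 117.1 4.45
116.4 116.62 6.73
115.8 116.47 9.06
115.2 116.28 10.32
35.8
37.2667 [481.78661218 291.63564263 238.66809086]
```

View pics/w5.png

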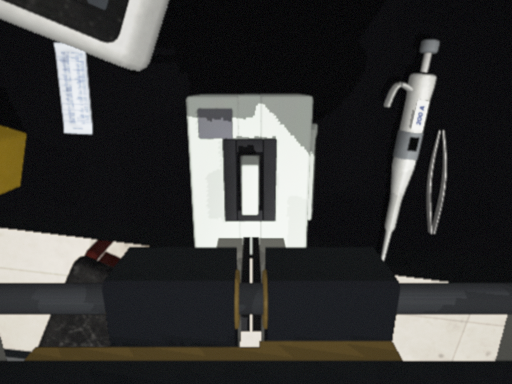

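View pics/s5.png

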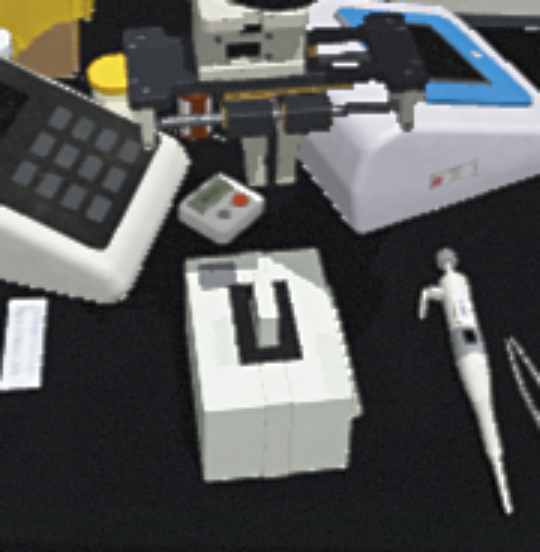

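```bash
python3 - <<'E'
from h import *
s=bot.read_state();w=cam("wrist",s);sd=cam("side")
a=np.radians(7.7);X=np.array([np.cos(a),np.sin(a),0]);Y=np.array([-np.sin(a),np.cos(a),0])
im=cv2.imread("pics/w5.png");c=im[120:240,200:300];c=cv2.resize(c,None,fx=5,fy=5,interpolation=0)
full=bot.camera("side")[:,:,::-1];d=cv2.resize(full[275:345,230:310],None,fx=6,fy=6,interpolation=0)
for z,col in((121.3,(0,255,0)),(133,(0,0,255))):
    P=[np.array([482.2,292,z])+i*7*X+j*22*Y for i,j in((-1,-1),(1,-1),(1,1),(-1,1))]
    uv=proj(w,P);print(z,uv.round(1).tolist());cv2.polylines(c,[np.int32((uv-[200,120]+.5)*5)],True,col,1)
    uv=proj(sd,P);cv2.polylines(d,[np.int32((uv-[230,275]+.5)*6)],True,col,1)
d=d[:600];h=max(len(c),len(d));pad=lambda i:cv2.copyMakeBorder(i,0,h-len(i),0,0,0)
o=np.hstack([pad(c),pad(d)]);cv2.imwrite("pics/chk.png",cv2.resize(o,(800,int(800*h/o.shape[1]))));print(s["t"])
E
```

```text
121.3 [[258.3, 163.1], [241.2, 163.1], [241.7, 213.4], [258.0, 213.4]]
133 [[258.7, 166.2], [240.9, 166.3], [241.3, 218.4], [258.3, 218.4]]
37.3667
```

View pics/chk.png

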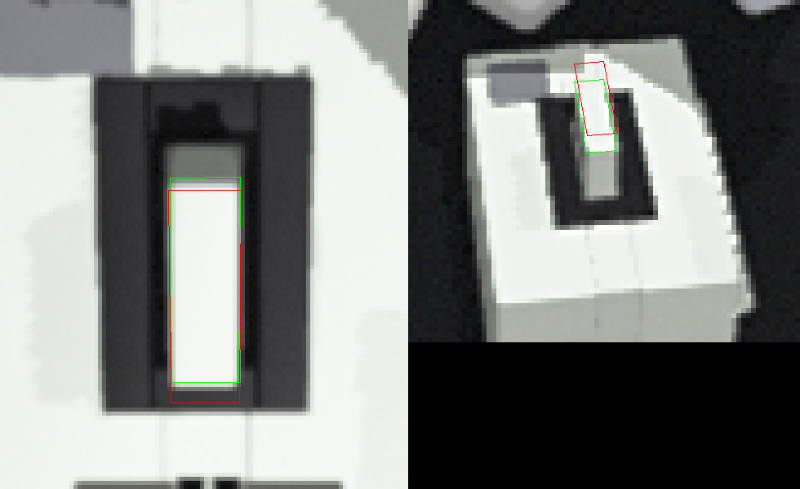

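```bash
python3 - <<'E'
from h import *
im=bot.camera("side");cv2.imwrite("pics/end.png",im[:,:,::-1])
im=bot.camera("wrist");print(np.abs(im.astype(int)-cv2.imread("pics/w5.png")[:,:,::-1])[130:230,215:290].mean())
E
```

```text
7.930711111111111
```

View pics/end.png

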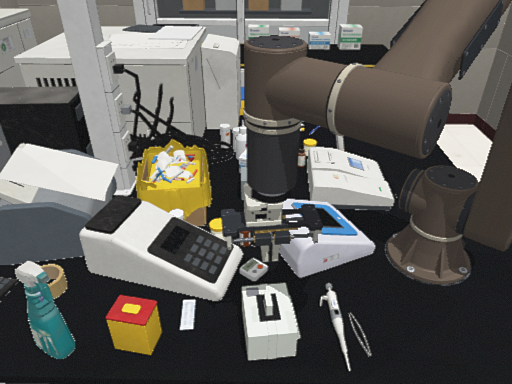

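```bash
python3 - <<'E'
from h import *
bot.pause(.3);s=bot.read_state();im=bot.camera("wrist");print(s["tcp_pos"],s["t"])
m=(im.min(2)>170).astype(np.uint8)[150:225,235:265]
c=max(cv2.findContours(m,0,1,offset=(235,150))[0],key=cv2.contourArea);print(cv2.boundingRect(c))
m=(cv2.imread("pics/w5.png").min(2)>170).astype(np.uint8)[150:225,235:265]
c=max(cv2.findContours(m,0,1,offset=(235,150))[0],key=cv2.contourArea);print(cv2.boundingRect(c))
E
```

```text
[482.21849714 292.00757204 240.03567148] 37.8167
(243, 164, 16, 50)
(242, 165, 16, 50)
```

The cartridge top is still 50 px long and has only moved with the arm as it settled, so it is holding down.

```bash
python3 -c "
from plant import bot
bot.close_job()"
```

```text
the job is handed in; nothing more can be done
```

The cartridge is in the reader, and the reader's catch is holding it down with the gripper withdrawn. I handed the job in at about 38 s; `close_job` gave no verdict.

- **Incubator:** I pressed the cartridge to the stop with a peak of about 10.6 N. The wrist camera showed it had popped up before I gripped it at 20 N and lifted it out.
- **Reader:** It went into the slot without side contact (side forces at most about 1.3 N). I released it and pressed with closed fingers until the stop, about 17 mm down, with a peak of about 10.3 N.
- **Last checks:** In the wrist and side views the cartridge top matches the caught height (about 121 mm), not the raised one (133 mm). It had not moved when I looked again about half a second later.
- **Disagreements:** My rough slot positions from the top camera were 3 to 6 mm off the wrist camera's. A single rough reading of the cartridge from the side camera was about 18 mm off. I used the wrist values, and the grasp and fit confirmed them.
- **Not fully checked:** The dropper bottle and specimen cup were in view and upright after lifting out, and still looked upright in the partial view after the reader press. The arm partly hid them in the last picture, but no contact showed and the arm passed well above them.

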